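# Turn over the matching block and set it at the bench stop

### The arm

A 7-joint arm with a two-finger parallel gripper is mounted at the origin on the work surface. World frame = base frame: x ahead of the robot, y to its left, z up, the work surface at z = 0. Lengths are in mm, angles in rad, forces in N, time in s.
With the tool pointing down it reaches from about 400 to 850 mm from the base axis. Payload 10.4 kg.
Tool frame: the origin (TCP) lies at the very end of the fingers, on their centre line; the grasp point (between the pads) lies 19 mm behind it (r.pinch_z is the distance from the TCP to the grasp point, in mm); y points along the fingers, z is the direction in which the jaws open and shut, and the axes are right-handed (so a half turn about y gives the same grasp; the last joint's range is limited). The gripper opens to 87 mm and grips with 3 to 60 N. Pads are 19 mm wide; open, the fingers measure 117 mm over their backs; the gripper's body (75 mm by 190 mm) begins 51 mm behind the grasp point.
Start: joints at [1.221, 0.332, -0.065, 1.46, 0.022, 1.35, -0.088], TCP at [200.658, -591.94, 187.676] pointing down, gripper open.
Joint ranges: [-2.6, 2.6], [-0.5, 2.12], [-1.47, 1.34], [0.16, 2.42], [-1.27, 4.41], [0.06, 2.06], [-2.6, 2.6]. Speed limits (rad/s): [2.22, 2.22, 2.79, 2.79, 3.14, 3.14, 3.14].

### API

Orientations are given as [roll, pitch, yaw] about the fixed x, y, z axes, in that order (R = Rz(yaw) Ry(pitch) Rx(roll)).
In Python, from workcell import r gives the robot as it stands.
- The arm moves only by the shell command python3 -m creep 'ROWS' [OPENING] [FORCE]. ROWS is a JSON object of lists of equal length, an entry for each row: "delta_pos": the shift along the tool's x, y, z in m, a list of three; "spin": the turn about the tool's y in rad. In form: {"delta_pos": [[dx, dy, dz], ...], "spin": [spin, ...]}. A call has 1 to 10 rows; each row is the pose to reach, as a shift and turn from the pose commanded when the call began, along the tool's axes at that moment; what a row does not reach only later rows make up. A row lasts 1/8 s, in which the tool goes at most 62.5 mm and 10.7 degrees, less where a joint would pass 70% of its speed; a pose out of reach is approached as far as the arm can. A call with a gripper value outside its range is refused whole. OPENING is the finger opening in m, from 0 to 0.087, set as the call begins (- or left out, the last holds). The fingers move at their own pace and stop on an object; FORCE is the grip in N (left out, the last holds). Time passes only in rows, so rows that repeat a pose let the fingers close. It gives the time, the measured TCP pose, the force and the opening at its end, in the units of the state.
- r.observe(): the state, without advancing time (a new reading comes with each control period).
- r.read_camera(name): name is "scene" or "side" or "wrist"; returns the picture (480x640x3 uint8, red, green, blue); there is no depth.
- r.camera_params(name): a dict with "fx", "fy", "cx", "cy" (pixels), "cam_to_world" (4x4, takes a point from camera to world coordinates). Camera axes: x right, y down, z forward; pixel columns grow to the right and rows downward; lengths in mm; the calibration is good to about 2 mm. A picture is of the moment at which its call begins: read the wrist's pose just before it. camera_params takes no time and is no camera call; for the wrist camera it gives the pose at the moment of the call.
- r.hand_in(): hands the job in, once; it reports no verdict.
The state is a dict: "time": time; "qpos": joint angles; "dq": joint speeds; "tau": joint torques, N m; "ee_pos": TCP position; "eef_rot": TCP orientation; "wrist_force": force on the tool from outside, world axes, zero at the start; "ft_torque": the same for the moment, N m; "opening": finger opening in mm.
Only numpy, scipy, OpenCV 4.12 (cv2) and the standard library are available. Lean on these libraries where they do the work, as an engineer would, in place of code of your own. Each camera call takes 0.05 s, during which the arm holds its last target. There are 200 camera calls.

### The job

One green bay at the bench stop already holds a wooden block with its routed pocket facing up. Of the two blocks lying pocket down on the open bench, pick up the one of the same wood, turn it over and lay it in the empty green bay alongside, pocket up and end squarely against the stop bar, then let go. Leave the other blocks and the mallet where they lie.

Things in the scene. Friction and masses are not known exactly. Their poses are not given: they have to be found in the camera images.
- bench_stop: bench stop fixed to the bench: an aluminium bar 250 mm long (y), 28 thick, 22 high. Origin on the bench between two green painted bays; +x points to the bar, whose near face lies at x = +60 mm. Each bay is a flat rectangle 122 (x) by 74 (y) mm, centred at y = +55 mm (empty) and -55 mm (occupied)
- bay_empty (a point): point on the bench in the empty bay above which the centre of a correctly placed block lies, 55 mm from the bar's near face; axes as the bench stop
- bay_mate (a point): the same point of the occupied bay
- mate_dark: dark brown wooden block, 110 (x) x 52 (y) x 32 (z) mm, 130 g. Its +z face has a routed pocket 80 x 30 mm, 12 mm deep, with a mid-brown floor; the other side is plain. Origin: centre of the plain face; x along its length, z from plain face to pocket face. Lies pocket up, either in the occupied bay or set aside on the far side of the stop bar; not to be moved
- mate_dark_center (a point): centre of the dark brown block, 16 mm from its plain face towards its pocket face
- blank_dark: dark brown wooden block, 110 (x) x 52 (y) x 32 (z) mm, 130 g. Its +z face has a routed pocket 80 x 30 mm, 12 mm deep, with a mid-brown floor; the other side is plain. Origin: centre of the plain face; x along its length, z from plain face to pocket face. Starts lying flat on the open bench, pocket down (z axis downwards), its two ends are alike
- blank_dark_center (a point): centre of the dark brown block, 16 mm from its plain face towards its pocket face
- mate_light: pale wooden block, 110 (x) x 52 (y) x 32 (z) mm, 130 g. Its +z face has a routed pocket 80 x 30 mm, 12 mm deep, with a mid-brown floor; the other side is plain. Origin: centre of the plain face; x along its length, z from plain face to pocket face. Lies pocket up, either in the occupied bay or set aside on the far side of the stop bar; not to be moved
- mate_light_center (a point): centre of the pale block, 16 mm from its plain face towards its pocket face
- blank_light: pale wooden block, 110 (x) x 52 (y) x 32 (z) mm, 130 g. Its +z face has a routed pocket 80 x 30 mm, 12 mm deep, with a mid-brown floor; the other side is plain. Origin: centre of the plain face; x along its length, z from plain face to pocket face. Starts lying flat on the open bench, pocket down (z axis downwards), its two ends are alike
- blank_light_center (a point): centre of the pale block, 16 mm from its plain face towards its pocket face
- mallet: carver's mallet lying on the bench beyond the work, head 65 x 60 x 60 mm, round handle 26 mm thick, 230 mm long overall; not to be moved. Origin on the bench under the handle's axis, 50 mm from the head's centre; handle to -y

How it is judged:
By the outcome, as a careful person would: the job done as asked, in the order asked, and still so for the second after the job is handed in, with the robot touching nothing.
It also fails if it takes over 67 s, if anything falls off the work surface, if the arm or the gripper's body presses on something with over 40 N, if the wrist force passes 120 N, or if a joint passes its speed limit or range.

## Working session

There is one attempt and no reset: what is moved stays moved. The work goes in short steps, Python scripts to look and compute and a shell command to move; the robot and the scene stay as the last step left them, time stands still between calls to the robot, and variables do not carry over. Pictures are saved under pics/ and viewed, about 8 in all and at most 12, crops included, and the job is handed in when it is done.

```bash
mkdir -p pics; ls; python3 - <<'E'
from workcell import r
import cv2,numpy as np
o=r.observe(); print({k:np.round(v,3).tolist() for k,v in o.items()})
for n in ["scene","side"]:
    cv2.imwrite(f"pics/{n}0.png",r.read_camera(n)[:,:,::-1])
    p=r.camera_params(n);print(n,p["fx"],p["fy"],p["cx"],p["cy"],np.round(p["cam_to_world"],3).tolist())
E
```

```text
pics
{'time': 0.0, 'qpos': [1.221, 0.333, -0.065, 1.461, 0.022, 1.35, -0.088], 'dq': [0.0, 0.002, -0.001, 0.0, -0.001, -0.001, -0.001], 'tau': [-0.001, -62.326, 0.024, -38.99, -0.061, 0.04, 0.0], 'ee_pos': [200.45, -591.519, 186.852], 'eef_rot': [-1.572, -0.0, -2.815], 'wrist_force': [-0.174, -0.202, 0.053], 'ft_torque': [0.011, -0.018, -0.001], 'opening': 87.1}
scene 479.4314457827108 479.4314457827108 321.56353178008686 241.51890123520778 [[-0.787, 0.381, -0.486, 1134.027], [0.617, 0.455, -0.642, 694.797], [-0.023, -0.805, -0.593, 703.644], [0.0, 0.0, 0.0, 1.0]]
side 571.5107855602845 571.5107855602845 314.19243561570903 240.71613086328543 [[0.872, -0.388, 0.299, 269.81], [-0.49, -0.668, 0.56, -679.144], [-0.017, -0.634, -0.773, 985.835], [0.0, 0.0, 0.0, 1.0]]
```

View pics/scene0.png

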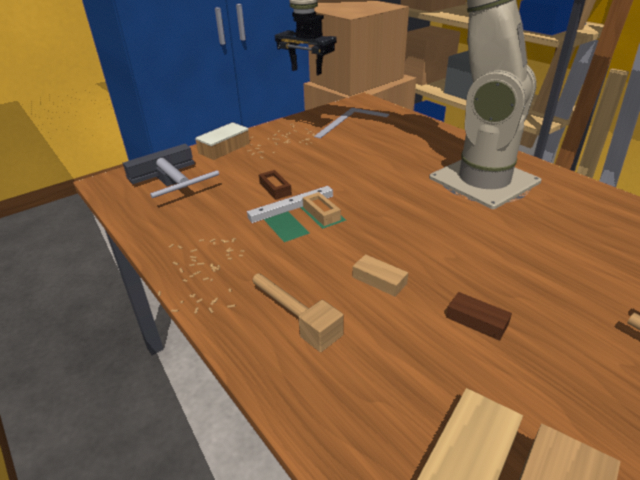

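View pics/side0.png

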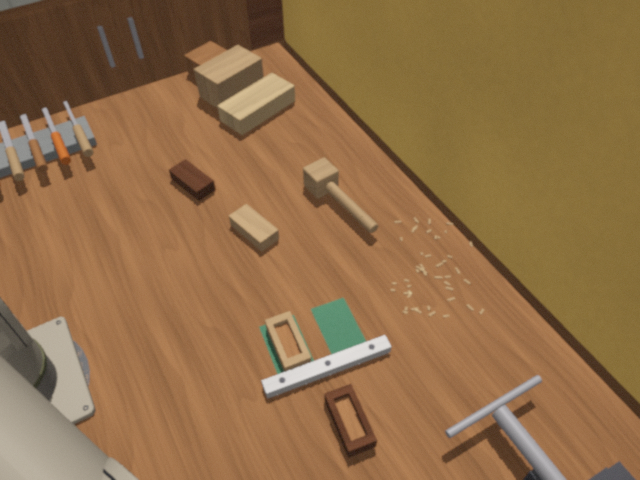

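The occupied bay holds the pale block (side image around 288,340), so the pale blank is the one to take (side around 254,227; scene around 380,273). The empty bay is at side (338,325).

```bash
cat > h.py <<'E'
from workcell import r
import numpy as np, cv2
from scipy.spatial.transform import Rotation as R
def ray(p,uv,z):
    T=np.array(p["cam_to_world"]); d=T[:3,:3]@[(uv[0]-p["cx"])/p["fx"],(uv[1]-p["cy"])/p["fy"],1]
    return (T[:3,3]+d*(z-T[2,3])/d[2]).round(1)
def proj(p,X):
    T=np.array(p["cam_to_world"]); c=T[:3,:3].T@(np.array(X)-T[:3,3]); return (c[:2]/c[2]*p["fx"]+[p["cx"],p["cy"]]).round(1)
def crop(n,x,y,w,h,s,f):
    im=r.read_camera(n)[y:y+h,x:x+w,::-1]; cv2.imwrite(f,cv2.resize(im,None,fx=s,fy=s,interpolation=cv2.INTER_CUBIC))
E
python3 - <<'E'
from h import *
s=r.camera_params("side"); c=r.camera_params("scene")
for n,p,uv,z in [("blk",s,(255,224),32),("blk",c,(380,268),32),("dark",s,(193,178),32),("matel",s,(288,338),32),
 ("bay",s,(312,306),0),("bay",s,(343,299),0),("bay",s,(364,341),0),("barL",s,(264,380),22),("barR",s,(388,341),22),("mallet",s,(320,170),50),("mdark",s,(350,418),32)]: print(n,ray(p,uv,z))
o=r.observe();print(R.from_euler('xyz',o["eef_rot"]).as_matrix().round(3))
w=r.camera_params("wrist");print(np.round(w["cam_to_world"],2).tolist(),w["fx"])
# enlarged from saved
im=cv2.imread("pics/side0.png")[190:400,215:405]
cv2.imwrite("pics/side0c.png",cv2.resize(im,None,fx=2.85,fy=2.85,interpolation=cv2.INTER_CUBIC))
E
```

```text
blk [549.2 119.2  32. ]
blk [546.1 127.   32. ]
dark [484.1 325.5  32. ]
matel [ 479.4 -171.6   32. ]
bay [ 563.4 -113.4    0. ]
bay [ 626.9 -130.4    0. ]
bay [ 611.8 -234.4    0. ]
barL [ 403.3 -221.5   22. ]
barR [ 643.7 -267.    22. ]
mallet [749.9 179.6  50. ]
mdark [ 499.3 -363.2   32. ]
[[-0.947 -0.     0.321]
 [-0.321  0.001 -0.947]
 [ 0.    -1.    -0.001]]
[[0.32, -0.91, -0.25, 267.84], [-0.95, -0.31, -0.08, -569.51], [-0.0, 0.26, -0.96, 384.62], [0.0, 0.0, 0.0, 1.0]] 395.9012744139338
```

View pics/side0c.png

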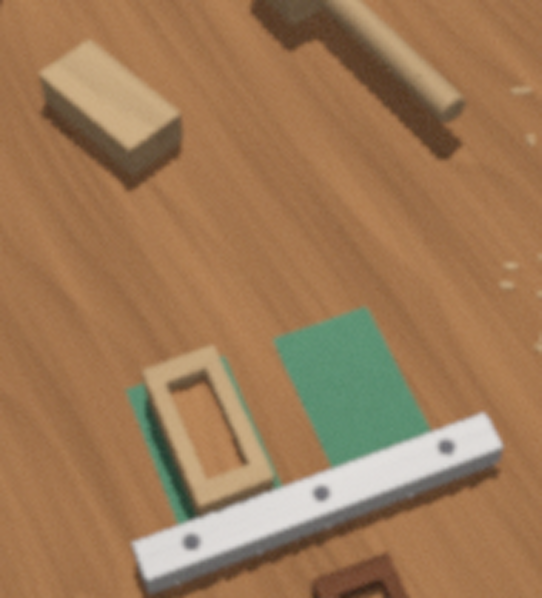

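Crop of the side picture. Pale blank top corners: (40,73), (88,40), (181,115), (129,150). Empty bay far corners: (275,340), (367,308). Bar top near edge runs (133,542)–(486,413).

```bash
python3 - <<'E'
from h import *
s=r.camera_params("side")
f=lambda u,v,z: ray(s,(215+(u+.5)/2.85-.5,190+(v+.5)/2.85-.5),z)
B=[f(*q,32) for q in [(40,73),(88,40),(181,115),(129,150)]]
print("blk",np.mean(B,0),B)
print("bay",[f(*q,0) for q in [(275,340),(367,308),(429,430)]])
print("bar near top",f(133,542,22),f(486,413,22))
print("mate",[f(*q,32) for q in [(145,370),(215,346),(273,478),(198,508)]])
for a,b in [(0,3),(1,2)]:
    d=B[b]-B[a]; print(np.degrees(np.arctan2(d[1],d[0])),np.linalg.norm(d))
E
```

```text
blk [547.025 125.625  32.   ] [array([509.3, 172.6,  32. ]), array([557.2, 185.8,  32. ]), array([585.8,  77.7,  32. ]), array([535.8,  66.4,  32. ])]
bay [array([ 558.4, -118.8,    0. ]), array([ 629.3, -128.2,    0. ]), array([ 614.3, -234.7,    0. ])]
bar near top [ 399.2 -218.8   22. ] [ 646.8 -252.8   22. ]
mate [array([ 460.5, -113.7,   32. ]), array([ 510.8, -120.6,   32. ]), array([ 496.5, -228.5,   32. ]), array([ 444.4, -223.1,   32. ])]
-75.98914796826332 109.45633832720695
-75.18080437911605 111.81936326057307
```

```bash
python3 -m creep '{"delta_pos":[[-0.045,0,-0.02],[-0.1,0,-0.045],[-0.15,0,-0.07],[-0.2,0,-0.093],[-0.25,0,-0.116],[-0.3,0,-0.14],[-0.35,0,-0.163],[-0.4,0,-0.186],[-0.45,0,-0.208],[-0.45,0,-0.208]],"spin":[-0.08,-0.16,-0.25,-0.33,-0.42,-0.5,-0.6,-0.7,-0.8,-0.8]}' 0.087
python3 - <<'E'
from h import *
o=r.observe();M=R.from_euler('xyz',o["eef_rot"]).as_matrix();print(o["ee_pos"],M.round(3).tolist(),np.round(o["qpos"],2))
print(M.T@(np.array([536.6,166.3,150])-o["ee_pos"]), "zang",np.degrees(np.arctan2(M[1,2],M[0,2])))
E
```

```text
time: 1.35
ee_pos: [562.8, -245.2, 187.0]
eef_rot: [-1.572, 0.003, -2.006]
wrist_force: [-0.3, -0.3, 0.4]
opening: 86.6
[ 562.76356493 -245.19025768  186.99187075] [[-0.422, 0.0, 0.907], [-0.907, 0.003, -0.422], [-0.003, -1.0, -0.001]] [ 0.69  0.34 -0.44  1.47  0.15  1.36 -0.2 ]
[-362.00021287   38.15014226 -197.17397223] zang -24.934907217184218
```

```bash
python3 -m creep '{"delta_pos":[[-0.04,0,-0.02],[-0.09,0,-0.05],[-0.14,0,-0.077],[-0.19,0,-0.104],[-0.24,0.01,-0.13],[-0.29,0.02,-0.158],[-0.33,0.03,-0.18],[-0.362,0.037,-0.197],[-0.362,0.037,-0.197]],"spin":[-0.08,-0.16,-0.25,-0.33,-0.42,-0.5,-0.6,-0.686,-0.686]}'
python3 - <<'E'
from h import *
o=r.observe();M=R.from_euler('xyz',o["eef_rot"]).as_matrix();print(o["ee_pos"],"zang",np.degrees(np.arctan2(M[1,2],M[0,2])))
w=r.camera_params("wrist");np.save("w1.npy",w["cam_to_world"]);print(w["fx"],w["cx"],w["cy"])
crop("wrist",0,0,640,480,1,"pics/w1.png")
for X in [[547,125.6,32],[537,166,32],[o["ee_pos"][0],o["ee_pos"][1],32]]: print(proj(w,X))
E
```

```text
time: 2.48
ee_pos: [536.4, 163.5, 149.9]
eef_rot: [-1.572, 0.001, -1.324]
wrist_force: [-0.9, -0.1, 0.1]
opening: 87.0
[536.39922242 163.46987585 149.90367922] zang 14.12883873622962
395.9012744139338 322.9212851645003 233.19596798719158
[325.5 261.6]
[325.8 213.2]
[324.3 216. ]
```

View pics/w1.png

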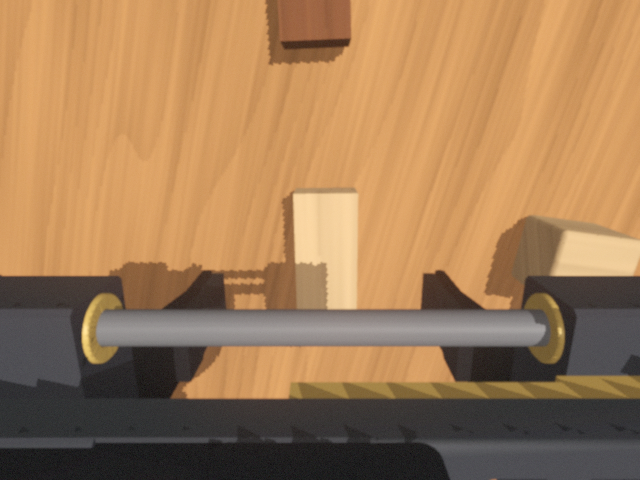

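Wrist view: blank's far end corners at (293,192) and (357,192), sides run down to about (296,310) and (357,310), under the hand.

```bash
python3 - <<'E'
from h import *
w=r.camera_params("wrist")
P=[ray(w,q,32) for q in [(293,192),(357,192),(296,310),(357,310)]]
print(P)
for a,b in [(0,2),(1,3)]:
    d=P[b]-P[a]; print(np.degrees(np.arctan2(d[1],d[0])))
mid=(P[0]+P[1])/2; ang=np.radians(-75.7); ax=np.array([np.cos(ang),np.sin(ang),0])
o=r.observe();M=R.from_euler('xyz',o["eef_rot"]).as_matrix()
t=mid+13*ax; t[2]=4; print("endA",mid,"grasp",t,"delta",M.T@(t-o["ee_pos"]))
E
```

```text
[array([508. , 174.2,  32. ]), array([558. , 186.6,  32. ]), array([533.5,  73.6,  32. ]), array([585.2,  86.4,  32. ])]
-75.77629730071214
-74.81264109920781
endA [533.  180.4  32. ] grasp [536.21098717 167.80279549   4.        ] delta [ -6.58872682 146.13410541   0.78418754]
```

```bash
python3 -m creep '{"delta_pos":[[-0.005,0.04,0.001],[-0.005,0.09,0.001],[-0.005,0.125,0.001],[-0.005,0.14,0.001],[-0.005,0.146,0.001],[-0.005,0.146,0.001]],"spin":[0,0,0,0,0,0]}' && python3 -m creep '{"delta_pos":[[0,0,0],[0,0,0],[0,0,0],[0,0,0],[0,0,0],[0,0,0],[0,0,0],[0,0,0]],"spin":[0,0,0,0,0,0,0,0]}' 0.03 4
```

```text
time: 3.28
ee_pos: [538.2, 165.9, 5.5]
eef_rot: [-1.57, -0.0, -1.33]
wrist_force: [-0.8, -0.0, -0.3]
opening: 87.0
time: 4.28
ee_pos: [537.5, 166.1, 4.6]
eef_rot: [-1.571, -0.0, -1.329]
wrist_force: [-1.1, -0.8, 0.3]
opening: 30.2
```

```bash
python3 - <<'E'
from h import *
a=r.read_camera("wrist")[:,:,::-1];b=r.read_camera("side")[130:290,190:350,::-1]
a=cv2.resize(a,(427,320));b=cv2.resize(b,(373,373))
c=np.zeros((373,800,3),np.uint8);c[:320,:427]=a;c[:,427:]=b;cv2.imwrite("pics/c2.png",c)
E
```

```text
(no output)
```

View pics/c2.png

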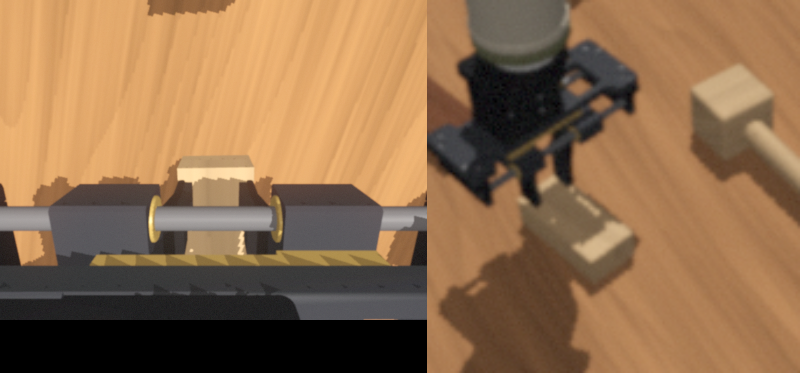

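Unclear picture: reported opening is 30 mm while the block is 52 wide, and in both views the fingertips seem to be over the block's end rather than beside it. I'll overlay the known geometry.

```bash
python3 - <<'E'
from h import *
o=r.observe();print(o["ee_pos"],o["opening"],np.round(o["wrist_force"],1))
M=R.from_euler('xyz',o["eef_rot"]).as_matrix()
out=[]
for n,cx,cy in [("side",245,195),("scene",378,255)]:
    p=r.camera_params(n);im=r.read_camera(n)[:,:,::-1]
    x0,y0,s=cx-40,cy-50,5
    im=cv2.resize(im[y0:y0+100,x0:x0+80],None,fx=s,fy=s,interpolation=cv2.INTER_CUBIC)
    for dz,c in [(15,(0,0,255)),(-15,(0,0,255)),(26,(255,0,0)),(-26,(255,0,0))]:
        for h in (0,30):
            q=(proj(p,o["ee_pos"]+M@[0,-h,dz])-[x0,y0])*s; cv2.circle(im,tuple(int(v) for v in q),4,c,1 if h else -1)
    out.append(im)
cv2.imwrite("pics/c3.png",np.hstack(out))
E
```

```text
[537.46063354 166.1162039    4.64092805] 30.395918597176255 [ 0.1  0.6 -0.1]
```

View pics/c3.png

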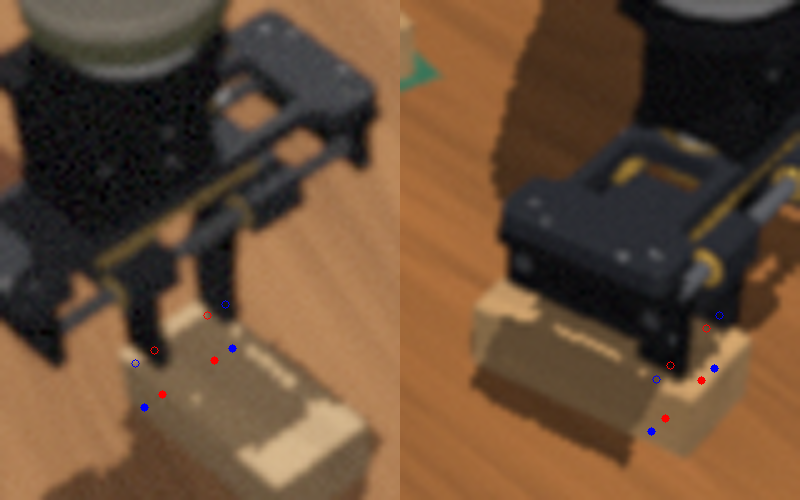

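The views agree: the fingertips are really about 34 mm above the bench, over the block's top, though the state reads z = 4.6. So the stated TCP height is off by about +29 mm. I'll open, go down gradually watching the force, and close again.

```bash
python3 -m creep '{"delta_pos":[[0,0,0],[0,0,0],[0,0,0],[0,0,0],[0,0,0],[0,0,0],[0,0.004,0],[0,0.008,0],[0,0.012,0],[0,0.015,0]],"spin":[0,0,0,0,0,0,0,0,0,0]}' 0.087 4 && python3 -m creep '{"delta_pos":[[0,0.003,0],[0,0.006,0],[0,0.006,0]],"spin":[0,0,0]}'
```

```text
time: 5.72
ee_pos: [537.3, 166.1, -10.8]
eef_rot: [-1.571, -0.0, -1.329]
wrist_force: [-0.0, 0.3, 1.0]
opening: 87.2
time: 6.1
ee_pos: [537.3, 166.1, -16.6]
eef_rot: [-1.571, -0.0, -1.329]
wrist_force: [-0.2, -0.5, 0.1]
opening: 87.3
```

```bash
python3 -m creep '{"delta_pos":[[0,0.003,0],[0,0.005,0],[0,0.005,0]],"spin":[0,0,0]}' && python3 -m creep '{"delta_pos":[[0,0,0],[0,0,0],[0,0,0],[0,0,0],[0,0,0],[0,0,0],[0,0,0]],"spin":[0,0,0,0,0,0,0]}' 0.03 4
```

```text
time: 6.48
ee_pos: [537.3, 166.0, -21.6]
eef_rot: [-1.571, -0.0, -1.329]
wrist_force: [-0.8, 0.1, 0.8]
opening: 86.8
time: 7.35
ee_pos: [537.5, 166.1, -21.3]
eef_rot: [-1.571, -0.0, -1.329]
wrist_force: [-0.3, -0.5, 0.3]
opening: 52.0
```

Gripped at 52 mm. Now raise this end with a light grip so that the block swings down.

```bash
python3 -m creep '{"delta_pos":[[0.003,-0.012,0],[0.009,-0.024,0],[0.016,-0.035,0],[0.024,-0.045,0],[0.034,-0.054,0],[0.045,-0.062,0],[0.056,-0.068,0],[0.068,-0.073,0],[0.068,-0.073,0]],"spin":[0,0,0,0,0,0,0,0,0]}' - 4
python3 - <<'E'
from h import *
out=[]
for n,cx,cy in [("side",255,225),("scene",378,265)]:
    im=r.read_camera(n)[cy-60:cy+60,cx-50:cx+50,::-1]
    out.append(cv2.resize(im,None,fx=4,fy=4,interpolation=cv2.INTER_CUBIC))
cv2.imwrite("pics/c4.png",np.hstack(out))
E
```

```text
time: 8.48
ee_pos: [554.2, 98.7, 51.8]
eef_rot: [-1.571, -0.001, -1.331]
wrist_force: [0.5, 0.2, -0.9]
opening: 51.9
```

View pics/c4.png

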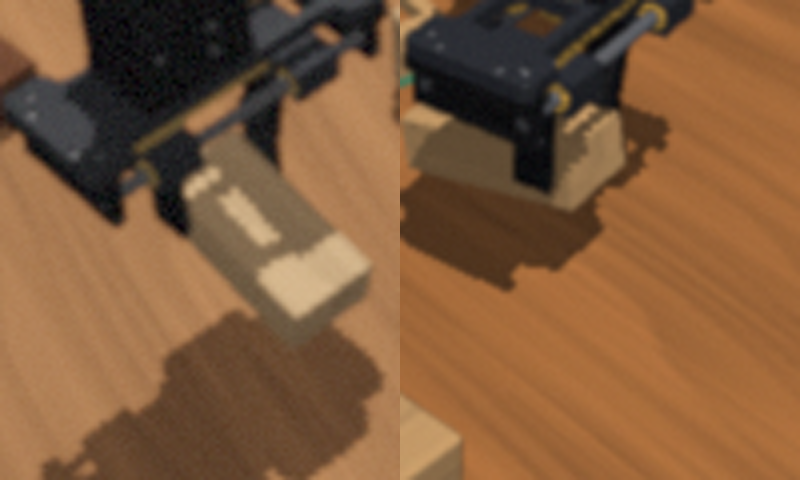

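The block is lifted but still nearly level: it hasn't swung at 4 N. I'll loosen to 3 N, move up briskly, and watch the wrist moment (weight arm 42 mm ≈ 0.055 N·m when level).

```bash
cat > m.py <<'E'
from h import *
T=[];F=[]
for _ in range(4):
    r.read_camera("scene"); o=r.observe();T.append(o["ft_torque"]);F.append(o["wrist_force"])
M=R.from_euler('xyz',o["eef_rot"]).as_matrix()
print("tool-frame moment",(M.T@np.mean(T,0)).round(3),"force",(M.T@np.mean(F,0)).round(2),o["opening"],o["time"])
E
python3 m.py; python3 -m creep '{"delta_pos":[[0,-0.03,0],[0,-0.03,0],[0,-0.03,0]],"spin":[0,0,0]}' - 3; python3 m.py
```

```text
tool-frame moment [0.105 0.015 0.003] force [-0.53  1.25  0.11] 51.93790485054848 8.775
time: 9.15
ee_pos: [553.4, 100.1, 81.0]
eef_rot: [-1.571, -0.0, -1.329]
wrist_force: [-0.1, -0.7, -1.2]
opening: 52.2
tool-frame moment [ 0.106 -0.013 -0.019] force [ 0.21  1.73 -0.2 ] 51.87757104935678 9.35
```

```bash
python3 - <<'E'
from h import *
out=[]
for n,cx,cy in [("side",255,215),("scene",360,250)]:
    im=r.read_camera(n)[cy-60:cy+60,cx-50:cx+50,::-1]
    out.append(cv2.resize(im,None,fx=4,fy=4,interpolation=cv2.INTER_CUBIC))
cv2.imwrite("pics/c5.png",np.hstack(out))
E
```

```text
(no output)
```

View pics/c5.png

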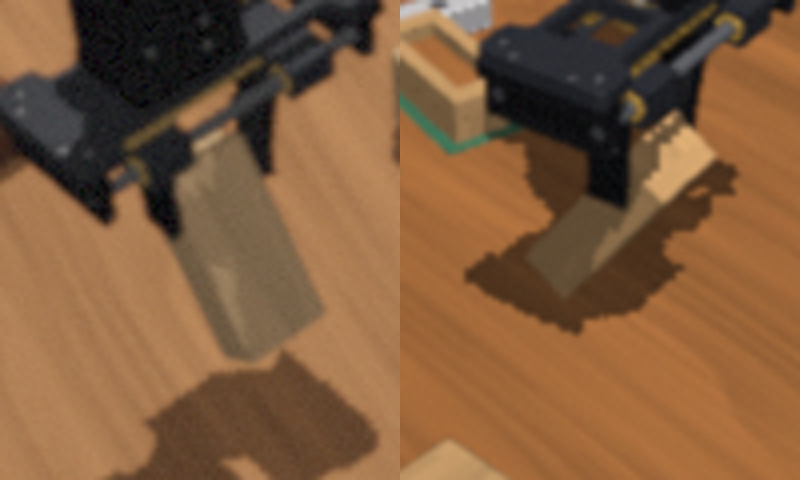

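It has swung to about 55° below level (scene crop: lower end at (550,280), gripped end at (690,150)). A few short shakes should bring it closer to hanging plumb.

```bash
python3 -m creep '{"delta_pos":[[0,-0.03,0],[0,0,0],[0,-0.03,0],[0,0,0],[0,-0.03,0],[0,0,0],[0,-0.03,0],[0,0,0],[0,0,0],[0,0,0]],"spin":[0,0,0,0,0,0,0,0,0,0]}' - 3; python3 - <<'E'
from h import *
# silhouette of pale block in scene+side view: print tilt candidates by comparing projected end centres
o=r.observe(); print(o["ee_pos"],o["opening"])
out=[]
for n,cx,cy in [("side",255,215),("scene",360,250)]:
    im=r.read_camera(n)[cy-60:cy+60,cx-50:cx+50,::-1]
    out.append(cv2.resize(im,None,fx=4,fy=4,interpolation=cv2.INTER_CUBIC))
cv2.imwrite("pics/c6.png",np.hstack(out))
E
```

```text
time: 10.7
ee_pos: [553.7, 100.2, 82.0]
eef_rot: [-1.571, 0.0, -1.329]
wrist_force: [-0.1, -0.3, 0.0]
opening: 52.0
[553.72498533 100.21171744  82.0056016 ] 52.03490508257871
```

View pics/c6.png

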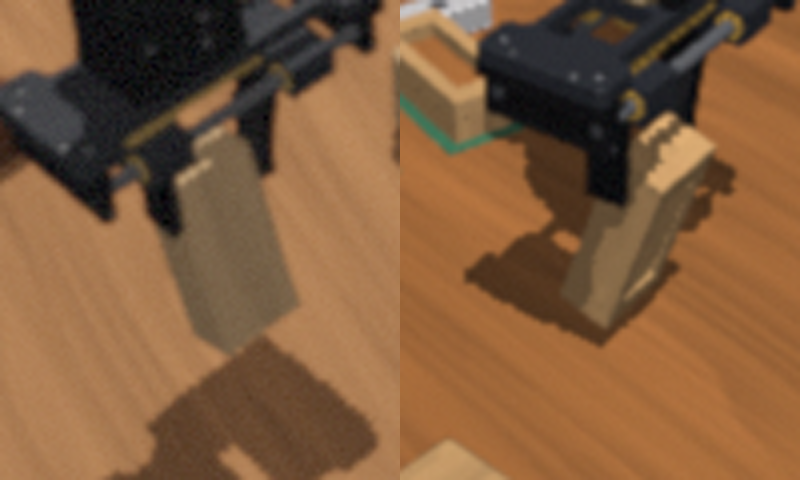

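Now about 75° (lower end at (590,310), gripped end at (690,150) in the scene crop). I'll lower it until the bottom edge touches, then carry the top forward over it.

```bash
python3 -m creep '{"delta_pos":[[0,0.015,0],[0,0.027,0],[0.003,0.032,0],[0.015,0.034,0],[0.028,0.036,0],[0.04,0.037,0],[0.051,0.039,0],[0.063,0.042,0],[0.075,0.047,0],[0.075,0.047,0]],"spin":[0,0,0,0,0,0,0,0,0,0]}' - 3; python3 m.py;  python3 - <<'E'
from h import *
out=[]
for n,cx,cy in [("side",275,240),("scene",345,240)]:
    im=r.read_camera(n)[cy-60:cy+60,cx-50:cx+50,::-1]
    out.append(cv2.resize(im,None,fx=4,fy=4,interpolation=cv2.INTER_CUBIC))
cv2.imwrite("pics/c7.png",np.hstack(out))
E
```

```text
time: 12.05
ee_pos: [571.8, 25.7, 34.0]
eef_rot: [-1.571, -0.0, -1.331]
wrist_force: [-0.4, -1.4, 0.9]
opening: 52.1
tool-frame moment [-0.169 -0.037 -0.351] force [ 0.63 -1.99 -1.13] 52.091461148894666 12.25
```

View pics/c7.png

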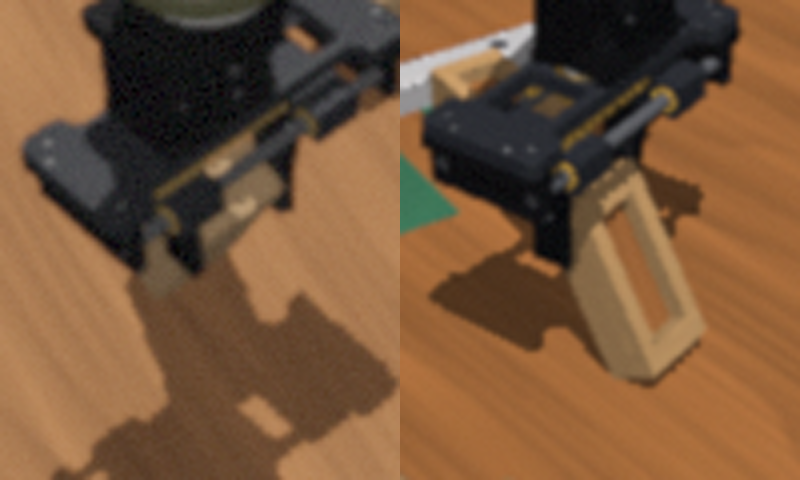

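Working well: past vertical at about 115°, with the pocket now visible (scene crop, (655,255)). I'll continue to flat.

```bash
python3 -m creep '{"delta_pos":[[0.01,0.006,0],[0.02,0.013,0],[0.03,0.022,0],[0.038,0.032,0],[0.044,0.041,0],[0.048,0.049,0],[0.051,0.055,0],[0.051,0.055,0]],"spin":[0,0,0,0,0,0,0,0]}' - 3 && python3 m.py
```

```text
time: 13.35
ee_pos: [583.5, -22.2, -21.0]
eef_rot: [-1.572, 0.0, -1.329]
wrist_force: [-0.4, -0.1, -1.0]
opening: 52.0
tool-frame moment [ 0.126 -0.001 -0.089] force [-0.29  1.11 -0.12] 51.889857847057485 13.55
```

```bash
python3 -m creep '{"delta_pos":[[0,0,0],[0,0,0],[0,0,0],[0,0,0],[0,0,0]],"spin":[0,0,0,0,0]}' 0.087 && python3 -m creep '{"delta_pos":[[0,-0.03,0],[-0.01,-0.08,0],[-0.04,-0.13,0],[-0.07,-0.15,0],[-0.09,-0.16,0],[-0.09,-0.16,0]],"spin":[0,0,0,0,0,0]}'
python3 - <<'E'
from h import *
w=r.camera_params("wrist");np.save("w8.npy",w["cam_to_world"])
a=r.read_camera("wrist")[:,:,::-1];b=r.read_camera("scene")[200:320,300:400,::-1]
c=np.zeros((480,800,3),np.uint8);c[:330,:440]=cv2.resize(a,(440,330));c[:432,440:]=cv2.resize(b,(360,432),interpolation=cv2.INTER_CUBIC);cv2.imwrite("pics/c8.png",c)
E
```

```text
time: 14.18
ee_pos: [583.9, -22.3, -20.3]
eef_rot: [-1.571, -0.0, -1.329]
wrist_force: [0.2, 0.1, -0.2]
opening: 85.8
time: 14.92
ee_pos: [562.2, 66.4, 139.7]
eef_rot: [-1.57, -0.0, -1.326]
wrist_force: [-0.8, -0.9, -0.4]
opening: 87.1
```

View pics/c8.png

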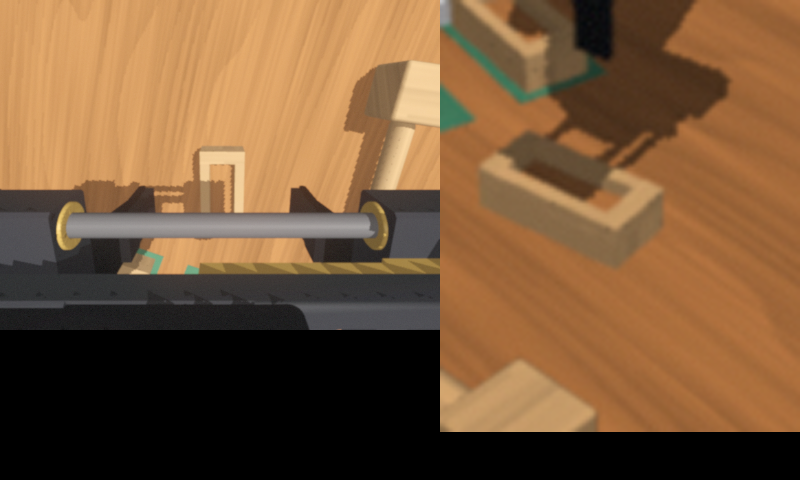

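The block lies flat, pocket up. Top corners in the scene crop: (480,178), (537,132), (663,187), (612,228). In the wrist view the far end is at about (200..244,152).

```bash
python3 - <<'E'
from h import *
s=r.camera_params("scene");w=r.camera_params("wrist")
P=[ray(s,(300+(u-440)/3.6,200+v/3.6),32) for u,v in [(480,178),(537,132),(663,187),(612,228)]]
print("scene",np.mean(P,0),[np.degrees(np.arctan2(*(a-b)[1::-1])) for a,b in [(P[0],P[3]),(P[1],P[2])]])
k=640/440
Q=[ray(w,(u*k,v*k),32) for u,v in [(200,152),(244,152),(201,190),(243.5,190)]]
e=(Q[0]+Q[1])/2; print("wrist",Q,[np.degrees(np.arctan2(*(a-b)[1::-1])) for a,b in [(Q[2],Q[0]),(Q[3],Q[1])]])
a=np.radians(-75.9);ax=np.array([np.cos(a),np.sin(a),0]);c=e+55*ax;print("centre",c)
o=r.observe();M=R.from_euler('xyz',o["eef_rot"]).as_matrix();t=c.copy();t[2]=-22;print(M.T@(t-o["ee_pos"]))
# finer bar/bay: 1 pixel-detected check of near edge of mate's neighbouring empty bay (green) in side view
p=r.camera_params("side");im=r.read_camera("side").astype(int)
m=((im[:,:,1]>im[:,:,0]+25)&(im[:,:,1]>im[:,:,2]+10)).astype(np.uint8)
n,l,st,ce=cv2.connectedComponentsWithStats(m)
for i in range(1,n):
    if st[i,4]>150:
        pts=np.argwhere(l==i)[:,::-1]; W=np.array([ray(p,q,0)[:2] for q in pts],np.float32); print(st[i],cv2.minAreaRect(W))
E
```

```text
scene [577.8    16.725  32.   ] [np.float64(-71.0105931998171), np.float64(-76.18407086854185)]
wrist [array([536.8,  55.8,  32. ]), array([585.9,  67.9,  32. ]), array([548.1,  10.6,  32. ]), array([597.4,  22.8,  32. ])] [np.float64(-75.96375653207345), np.float64(-75.6950445805837)]
centre [574.74882565   8.50703916  32.        ]
[ 56.61385544 160.41851263  -0.65618061]
[ 312  299   53   55 1699] ((585.7463989257812, -176.62344360351562), (108.82135772705078, 71.17790985107422), 82.34602355957031)
```

```bash
python3 -m creep '{"delta_pos":[[0.02,0.02,0],[0.045,0.06,0],[0.053,0.1,-0.001],[0.053,0.135,-0.001],[0.053,0.152,-0.001],[0.053,0.159,-0.001],[0.053,0.16,-0.001]],"spin":[0,0,0,0,0,0,0]}' 0.087 && python3 -m creep '{"delta_pos":[[0,0,0],[0,0,0],[0,0,0],[0,0,0],[0,0,0],[0,0,0]],"spin":[0,0,0,0,0,0]}' 0.03 20 && python3 -m creep '{"delta_pos":[[0,-0.02,0],[0,-0.04,0],[0,-0.06,0],[0,-0.06,0]],"spin":[0,0,0,0]}'
python3 - <<'E'
from h import *
o=r.observe();M=R.from_euler('xyz',o["eef_rot"]).as_matrix()
a=np.radians(-97.7);ax=np.array([np.cos(a),np.sin(a),0]); t=np.array([584.5,-189,0])-18*ax; t[2]=o["ee_pos"][2]
z=np.degrees(np.arctan2(M[1,2],M[0,2]));print(z,"spin",np.radians(z+7.7),"delta",M.T@(t-o["ee_pos"]),t)
E
```

```text
time: 15.95
ee_pos: [574.5, 13.2, -20.1]
eef_rot: [-1.57, -0.0, -1.329]
wrist_force: [-0.3, 0.3, 0.3]
opening: 87.3
time: 16.7
ee_pos: [574.3, 13.5, -20.1]
eef_rot: [-1.57, -0.0, -1.329]
wrist_force: [-0.8, -0.1, 2.3]
opening: 51.6
time: 17.2
ee_pos: [575.6, 13.5, 42.0]
eef_rot: [-1.567, -0.001, -1.329]
wrist_force: [0.5, 0.2, -0.7]
opening: 51.9
13.856817677699707 spin 0.3762374447279777 delta [ 1.81986724e+02  1.23717254e-01 -3.32210871e+01] [ 586.91175134 -171.16230241   42.0148712 ]
```

```bash
python3 -m creep '{"delta_pos":[[0.02,0,-0.004],[0.05,0,-0.009],[0.085,0,-0.015],[0.12,0,-0.022],[0.15,0,-0.027],[0.17,0,-0.031],[0.182,0,-0.033],[0.182,0,-0.033],[0.182,0,-0.033]],"spin":[0.04,0.1,0.17,0.24,0.31,0.35,0.376,0.376,0.376]}'
python3 - <<'E'
from h import *
o=r.observe();M=R.from_euler('xyz',o["eef_rot"]).as_matrix();print(o["ee_pos"],np.degrees(np.arctan2(M[1,2],M[0,2])))
w=r.camera_params("wrist")
a=np.radians(-97.7);ax=np.array([np.cos(a),np.sin(a),0]);la=np.array([-ax[1],ax[0],0])
p=r.camera_params("side");x0,y0,s=255,250,5
im=cv2.resize(r.read_camera("side")[y0:y0+120,x0:x0+150,::-1],None,fx=s,fy=s,interpolation=cv2.INTER_CUBIC)
c=np.array([584.5,-189,0.])
for i in (-55,55):
    for j in (-26,26):
        q=((proj(p,c+i*ax+j*la)-[x0,y0]+.5)*s).astype(int);cv2.circle(im,tuple(q),3,(0,0,255),-1)
cv2.imwrite("pics/c9.png",im)
E
```

```text
time: 18.32
ee_pos: [585.9, -169.6, 39.7]
eef_rot: [-1.571, 0.001, -1.703]
wrist_force: [-0.1, 0.1, -0.4]
opening: 52.1
[ 585.90880181 -169.58639107   39.74733237] -7.549437310723695
```

View pics/c9.png

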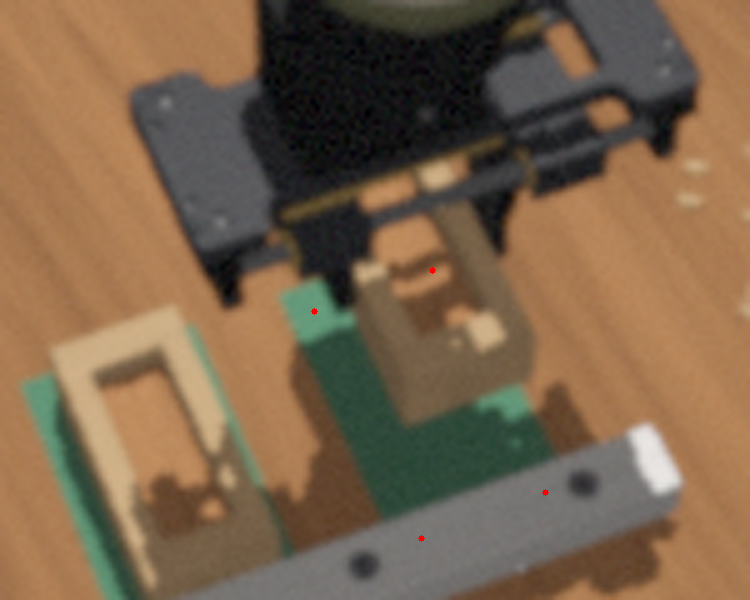

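The block is held pocket up above the empty bay, short of the bar. Its lower front corners are at crop (405,425) and (530,372). I'll compute the gap from those.

```bash
python3 - <<'E'
from h import *
p=r.camera_params("side")
a=np.radians(-97.7);ax=np.array([np.cos(a),np.sin(a),0]);la=np.array([-ax[1],ax[0],0])
c=np.array([584.5,-189,0.]); P=[ray(p,(255+u/5-.5,250+v/5-.5),60) for u,v in [(405,425),(530,372)]]
for q in P: print(q,"to bar",55-(q-c)@ax,"lat",(q-c)@la)
o=r.observe();print("tool lat",(o["ee_pos"]-c)@la,(o["ee_pos"]-c)@ax)
# bay edges and mate in this frame
print([((ray(p,(255+u/5-.5,250+v/5-.5),z)-c)[[0,1]]@np.c_[ax,la][:2]).round(1) for u,v,z in [(283,293,0),(380,518,0),(553,453,0),(52,350,32),(180,308,32)]])
E
```

```text
[ 552.7 -223.8   60. ] to bar 16.253023953622005 lat -26.85054649837518
[ 604.7 -227.7   60. ] to bar 19.355471116485354 lat 25.20312600992764
tool lat -1.237631921621378 -19.44170088168131
[array([-68.1, -34.6]), array([ 40.9, -37.5]), array([40.3, 35.9]), array([ -58.5, -134.1]), array([-57.6, -81.5])]
```

```bash
python3 -m creep '{"delta_pos":[[0,0.02,0],[0,0.04,0],[0,0.052,0],[0.003,0.0585,0],[0.006,0.0585,0],[0.009,0.0585,0],[0.009,0.0585,0]],"spin":[0,0,0,0,0,0,0]}' && python3 -m creep '{"delta_pos":[[0.002,0,0],[0.003,0,0],[0.003,0,0]],"spin":[0,0,0]}' && python3 -m creep '{"delta_pos":[[0.002,0,0],[0.003,0,0],[0.003,0,0]],"spin":[0,0,0]}'
```

```text
time: 19.25
ee_pos: [584.6, -180.9, -18.5]
eef_rot: [-1.57, -0.001, -1.706]
wrist_force: [0.7, -0.3, -2.1]
opening: 52.0
time: 19.62
ee_pos: [584.1, -183.2, -18.8]
eef_rot: [-1.571, -0.0, -1.705]
wrist_force: [-0.5, 0.1, -1.2]
opening: 51.7
time: 20.0
ee_pos: [583.9, -184.3, -18.8]
eef_rot: [-1.571, 0.002, -1.704]
wrist_force: [0.2, 5.4, 0.6]
opening: 51.8
```

Contact with the bar at 5 N. I'll set it down, loosen the grip a little and press on to square the end.

```bash
python3 -m creep '{"delta_pos":[[0,0.001,0],[0,0.002,0],[0.002,0.002,0],[0.004,0.002,0],[0.005,0.002,0],[0.005,0.002,0],[0.005,0.002,0]],"spin":[0,0,0,0,0,0,0]}' - 6
```

```text
time: 20.88
ee_pos: [583.6, -188.7, -20.8]
eef_rot: [-1.57, 0.002, -1.703]
wrist_force: [1.1, 7.1, 0.3]
opening: 51.7
```

```bash
python3 -m creep '{"delta_pos":[[0,0,0],[0,0,0],[0,0,0],[0,0,0],[0,0,0],[0,-0.03,0],[0,-0.08,0],[-0.03,-0.13,0],[-0.08,-0.17,0],[-0.13,-0.2,0]],"spin":[0,0,0,0,0,0,0,0,0,0]}' 0.087 && python3 -m creep '{"delta_pos":[[-0.05,0,0],[-0.1,0,0],[-0.15,0,0],[-0.18,0,0],[-0.18,0,0]],"spin":[0,0,0,0,0]}'
python3 - <<'E'
from h import *
a=np.radians(-97.7);ax=np.array([np.cos(a),np.sin(a),0]);la=np.array([-ax[1],ax[0],0]);c=np.array([584.5,-189,0.])
p=r.camera_params("side");im=r.read_camera("side");x0,y0,s=255,250,5
cv2.imwrite("pics/c10.png",cv2.resize(im[y0:y0+120,x0:x0+150,::-1],None,fx=s,fy=s,interpolation=cv2.INTER_CUBIC))
# segment pale wood (bright, low saturation) and rectify the block tops in bay axes at z=32
hsv=cv2.cvtColor(im,cv2.COLOR_RGB2HSV)
U=np.arange(-75,70.);V=np.arange(-150,50.)
q=np.array([[proj(p,c+u*ax+v*la+[0,0,32]) for v in V] for u in U],np.float32)
H=cv2.remap(hsv,q[...,0],q[...,1],cv2.INTER_LINEAR);S=H[...,1].astype(int);Vv=H[...,2]
print("median sat rim mate/ours/bench",S[80,:].tolist()[::6]); 
ch="".join
for i in range(0,145,4): print(int(U[i]),ch("#" if (S[i,j]<125 and Vv[i,j]>110) else ("g" if 60<H[i,j,0]<95 else ".") for j in range(0,200,2)))
E
```

```text
time: 22.12
ee_pos: [600.7, -61.2, 181.2]
eef_rot: [-1.569, -0.0, -1.706]
wrist_force: [0.8, 0.0, 0.9]
opening: 86.9
time: 22.75
ee_pos: [623.9, 119.8, 179.1]
eef_rot: [-1.571, 0.001, -1.7]
wrist_force: [-1.2, -1.3, 0.2]
opening: 86.9
median sat rim mate/ours/bench [74, 87, 69, 108, 101, 142, 135, 137, 130, 123, 89, 83, 102, 131, 130, 130, 129, 130, 66, 59, 101, 89, 91, 126, 129, 127, 132, 103, 88, 77, 121, 132, 136, 134]
-75 ....................................................................................................
-71 ....................................................................................................
-67 ....................................................................................................
-63 ....................................................................................................
-59 ...........................####..#..................................##.##.#####..##.................
-55 .........#########################...........................############################...........
-51 ........##########################......
[... 2487 characters left out ...]
##############..............###ggg...##############################.........
49 ####gg..#############################...............###gg....##############################.........
53 ####gg..#############################...............###ggg...##############################.........
57 #####g.#################################################g.##########################################
61 ####################################################################################################
65 ####################################################################################################
69 ####################################################################################################
```

The view rectified to bay axes shows our block parallel to the bay and the bar. Its pocket is up, and its near end is level with the mate's, which is also against the bar. Handing in.

```bash
python3 -c "
from workcell import r
print(r.hand_in())"
```

```text
the job is handed in; nothing more can be done
None
```

The pale blank is in the empty green bay, pocket up and with its end against the stop bar. I released it, backed the arm clear and handed in at about 23 s of the 67 s allowed.

- **How it was done:** The occupied bay held the pale block, so I took the pale blank. I gripped it lightly near one end and let it swing down. Then I tipped it end over end on the open bench, gripped it again at the middle and set it in the bay. I pushed it against the bar at about 5–7 N before letting go.
- **Last checks:** The side camera view, rectified to the bay's axes, showed the pocket up and the block parallel to the bay to about 1°. Its near end was level with the mate's to within the 4 mm spacing of that check. The lateral position was within 1–2 mm of the bay centre.
- **What disagreed:**
  - The stated finger-end height read about 29 mm too low. My first grasp closed above the block without disturbing it, and I corrected for the offset after that.
  - Scene and wrist estimates of the flipped block's position differed by about 8 mm lengthwise. I found the bar by contact instead of relying on either.
- **Not checked:** I had used up the pictures I could view, so the final check was on camera pixels by code. I didn't check separately that the dark blocks and the mallet were unmoved, but the arm never worked near them.

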